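# Close up a row of weighing jars and clamp the stop

### The job

Get all three weighing jars standing in single file between the guide rails of the jar lane, closed up against the end wall with no gaps, and held there by the sliding stop. The stop is clamped: free it with its knob, bring it gently up until it touches the last jar and the row is closed, then lock it firmly: turn the knob clockwise a good quarter turn past the point where the clamp bites. Do not tip or squeeze the jars, leave the other things on the bench alone, and let go at the end.

Things in the scene. Friction and masses are not known exactly. Their poses are not given: they have to be found in the camera images.
- lane: Grey-painted metal jar lane on the bench, plate 420 x 130 x 10 mm. Origin: underside, on the jar channel's centre line, half-way along; x along the channel to the end wall, y towards the robot's side, z up. Jars stand at z = 10 mm. Channel y = -27 to +27 mm; its back fence (6 mm thick, top z = 35) runs the whole length at the -y side; the +y side is open for x below -8 mm.
- end_wall (a point): Channel floor at the inner face of the lane's end wall (wall top z = 50 mm); axes as the lane's. Three touching jars reach 150 mm back from it.
- rail_start (a point): Channel floor, on the centre line, where the front guide rail begins (lane x = +10 mm); axes as the lane's. The rail stands at y = 27 to 33 mm, 25 mm high, from here to the end wall, with a small lead-in flare 18 mm before it.
- shelf (a point): Middle of the open loading shelf, level with the channel floor: lane x = -210 to 0, y up to +145 mm.
- slide_bar: Steel bar 400 x 30 x 25 mm beside the channel, behind the back fence (y = -60 mm, top at z = 35 mm in the lane's frame), which the carriage rides along and the clamp presses upon. Origin: centre of its underside, x along the lane.
- carriage: Bare aluminium sliding stop, moves along the lane's x only (lane x -130 to +70 mm), with about 1 N when free. Origin: bottom centre (z = 12 mm) of its pushing face, which faces +x, is 48 mm wide, 42 mm high and crosses the channel. Behind the back fence its saddle block, x -72 to 0, y -86 to -34, top 60 mm above the origin, carries the clamp knob.
- clamp_knob (a joint): Clamp knob angle, rad, 0 to 4.6, grows clockwise seen from above (tightening). Turns evenly (0.2 N m) until the clamp foot meets the bar, somewhere from 0.9 to 1.6 rad; from there it is stiffer to turn and the grip on the bar grows by about 30 N per rad. It stays where it is left. Free below that point (the stop slides at a touch); firmly tight 1.5 rad past it (the stop resists a 10 N pull).
- clamp_knob_grip (a point): Centre of the knob's square grip, on the vertical turning axis, 36 mm behind and 60 mm beside (-y) the carriage's origin, 100 mm above the bench. Black square block, 44 x 44 mm across its flats (this point's x and y axes), its top 16 mm above this point, its underside 18 mm below; the saddle block lies 30 mm below this point.
- jar_a: Glass weighing jar with a broad white lid, 50 mm diameter, 60 mm high, about 0.16 kg, upright. Origin: centre of its underside. Stands in the channel, nearest the end wall.
- jar_b: Glass weighing jar with a broad white lid, 50 mm diameter, 60 mm high, about 0.16 kg, upright. Origin: centre of its underside. Stands in the channel, next in line.
- jar_c: Glass weighing jar with a broad white lid, 50 mm diameter, 60 mm high, about 0.16 kg, upright. Origin: centre of its underside. Stands on the loading shelf, on the robot's side of the channel.
- paper_core: Bystander: upright white tube, 68 mm diameter, 160 mm high. Origin: centre of its underside.
- well_plate: Bystander: flat white well plate, 85 x 127 x 14 mm. Origin: centre of its underside.
- dish: Bystander: flat round dish, 90 mm diameter, 14 mm high. Origin: centre of its underside.
Mind the look-alikes: they are no part of the job. What is shaped like the jar_b but yellow is not meant. Leave any red look-alike of the jar_c alone.

How it is judged:
On the way, in this order (a step that is already met when the one before it is completed fails the run):
1. the clamp is freed (contact force between carriage and slide_bar below 1 N), for 0.2 s.
2. the three jars stand in the channel and the stop has closed the row up to the end wall (x of jar_a in the frame of lane between 0.055 and 0.175 m and y of jar_a in the frame of lane between -0.006 and 0.006 m and angle between each of jar_a, jar_b, jar_c's own z axis and vertical below 0.1 rad and x of jar_b in the frame of lane between 0.055 and 0.175 m and y of jar_b in the frame of lane between -0.006 and 0.006 m and x of jar_c in the frame of lane between 0.055 and 0.175 m and y of jar_c in the frame of lane between -0.006 and 0.006 m and x of carriage in the frame of lane above 0.0355 m), for 0.2 s.
At the end, for the whole second after the job is handed in: All three jars upright (0.1 rad) in the channel between end wall and stop, within 6 mm of its centre line; gaps in the row add up to at most 4.5 mm; the clamp presses on the bar with over 40 N (about 1.3 rad past first resistance); all at rest (all of step 2 and contact force between carriage and slide_bar above 40 N and linear speed of carriage below 0.005 m/s and linear speed of each of jar_a, jar_b, jar_c below 0.01 m/s); the robot touches nothing.
It fails at once if the stop squeezes a jar with more than 35 N (contact force between carriage and jar_a above 35 N or contact force between carriage and jar_b above 35 N or contact force between carriage and jar_c above 35 N).
It fails at once if a jar is tipped over (angle between any of jar_a, jar_b, jar_c's own z axis and vertical above 0.6 rad).
It fails at once if the tube, the well plate or the dish is moved by more than 15 mm (distance of any of paper_core, well_plate, dish from where it was at the start of the episode above 0.015 m).
It also fails if it takes over 69 s, if anything falls off the work surface, if the arm or the gripper's body presses on something with over 40 N, if the wrist force passes 120 N, or if a joint passes its speed limit or range.

### The arm

A 6-joint arm with a two-finger parallel gripper is mounted at the origin on the work surface. World frame = base frame: x ahead of the robot, y to its left, z up, the work surface at z = 0. Lengths are in m, angles in rad, forces in N, time in s.
With the tool pointing down it reaches from about 0.35 to 0.975 m from the base axis. Payload 4.9 kg.
Tool frame: the origin (TCP) lies at the very end of the fingers, on their centre line; the grasp point (between the pads) lies 19 mm behind it; z points along the fingers, y is the line along which they close (so a half turn about z gives the same grasp; the last joint's range is limited). The gripper opens to 85 mm and grips with 20 to 120 N. Pads are 22 mm wide; open, the fingers measure 114 mm over their backs; the gripper's body (76 mm by 85 mm) begins 54 mm behind the grasp point. The pads swing forward as they close: fully open they stand 13 mm farther back than shut.
Start: joints at [-1.355, 0.053, 1.613, -0, 1.476, -0.119], TCP at [0.205, -0.59, 0.231] pointing down, gripper open.
Joint ranges: [-3.01, 3.01], [-1.01, 2.22], [0.06, 2.58], [-1.02, 4.17], [0.09, 2.62], [-3.14, 3.14]. Speed limits (rad/s): [2.57, 2.57, 3.14, 3.14, 3.14, 3.14].

### API

Orientations are given as a unit quaternion [w, x, y, z].
In Python, from plant import monitor, vision, manip gives the robot as it stands. The module is installed in compiled form; this text tells all that it offers.
- The arm moves only by the tool arm_command, never from a script. Its argument "rows" is a list of rows, each a list of 3 entries, a list of its own where there are three numbers: the finger opening in mm, from 0 to 85.4, then the shift along the world's x, y, z in units of 30 cm (1.0 is 30 cm), then the turn, a rotation vector about the world's x, y, z in units of pi/2 rad (1.0 is pi/2 rad). In form: [[claw, [x, y, z], [wx, wy, wz]], ...]. A call has 1 to 12 rows; each row is the pose to reach, as a shift and turn from the pose commanded when the call began; what a row does not reach only later rows make up. A row lasts 1/12 s, in which the tool goes at most 41.7 mm and 7.16 degrees, less where a joint would pass 70% of its speed; a pose out of reach is approached as far as the arm can. A call with a number of a shift or a turn outside -1 to 1 is refused whole. A call with a gripper value outside its range is refused whole. The fingers move at their own pace and stop on an object; the grip force is fixed at half the most. Time passes only in rows, so rows that repeat a pose let the fingers close. It gives the time, the measured TCP pose, the force, the opening and the grip force at its end, in the units of the state.
- monitor.state(): the state, without advancing time (a new reading comes with each control period).
- vision.grab_frame(name): name is "scene" or "top" or "wrist"; returns a dict with "color" (400x640x3 uint8, red, green, blue), "z_map" (400x640 float32, m along the optical axis (not along the pixel's ray), 0 where there is no reading), "mtx" (3x3 intrinsics, pixels), "R" (3x3) and "t" (3): a world point X has camera coordinates R X + t. Camera axes: x right, y down, z forward; pixel columns grow to the right and rows downward; lengths in m; the calibration is good to about 2 mm. A picture is of the moment at which its call begins.
- manip.job_done(): hands the job in; it is judged then, once.
The state is a dict: "time": time; "joint_pos": joint angles; "joint_vel": joint speeds; "joint_efforts": joint torques, N m; "tool_pos": TCP position; "tool_rot": TCP orientation; "contact_force": force on the tool from outside, world axes, zero at the start; "ft_torque": the same for the moment, N m; "gripper_width": opening from 0.0 (shut) to 1.0 (fully open); "grasp_force": force on a finger pad.
Only numpy, scipy, OpenCV 4.12 (cv2) and the standard library are available. Lean on these libraries where they do the work, as an engineer would, in place of code of your own. Each camera call takes 0.05 s, during which the arm holds its last target. There are 200 camera calls.

## Working session

There is one attempt and no reset: what is moved stays moved. The work goes in short steps, Python scripts to look and compute and a tool call to move; the robot and the scene stay as the last step left them, time stands still between calls to the robot, and variables do not carry over. Pictures are saved under pics/ and viewed, at most 10 in all, crops included, and the job is handed in when it is done.

Besides the shell and the picture viewer there is one more tool, called after ">>>" in YAML: its name, and indented under it one key for each argument. arm_command: Moves the arm, as the interface text tells. Shifts and turns lie within -1 to 1; 1 stands for 30 cm of shift or pi/2 rad of turn. Its arguments: {"type":"object","properties":{"rows":{"type":"array"}},"required":["rows"]}

```bash
mkdir -p pics
cat > h.py <<'E'
import numpy as np, cv2
from plant import monitor, vision, manip
def grab(n,save=None):
    f=vision.grab_frame(n)
    if save: cv2.imwrite(f'pics/{save}.png',f['color'][:,:,::-1])
    np.savez(f'last_{n}.npz',**f); return f
def cloud(f):
    h,w=f['z_map'].shape; v,u=np.mgrid[:h,:w]; z=f['z_map'].astype(float)
    K=f['mtx']; p=np.stack([(u-K[0,2])/K[0,0]*z,(v-K[1,2])/K[1,1]*z,z],-1)
    return (p-f['t'])@f['R']
E
python3 - <<'E'
from h import *
print(monitor.state())
for n in ('top','scene'):
    f=grab(n,n+'0'); print(n,f['mtx'].tolist(),(-f['R'].T@f['t']).tolist(),f['R'].tolist())
E
```

```text
{'time': 0.0, 'joint_pos': array([-1.35498945e+00,  5.33152059e-02,  1.61429466e+00, -3.51002865e-05,
        1.47594618e+00, -1.18992497e-01]), 'joint_vel': array([ 0.00017657, -0.00038896, -0.00264717,  0.00107045,  0.00038141,
       -0.00035035]), 'joint_efforts': array([-2.37166212e-03, -3.93680906e+01, -3.70175457e+01, -3.59102041e-04,
        7.04679958e-03,  7.29043109e-06]), 'tool_pos': array([ 0.20522645, -0.58969987,  0.23008842]), 'tool_rot': array([-9.79702467e-04,  9.86020606e-01,  1.66620527e-01, -6.49518255e-05]), 'contact_force': array([-0.23944304,  0.33687453,  0.94871892]), 'ft_torque': array([-0.03254344,  0.01933813, -0.06468097]), 'grasp_force': 0.0, 'gripper_width': 1.001786540609661}
top [[388.75095253442106, 0.0, 314.23130341301385], [0.0, 388.75095253442106, 196.85692616880223], [0.0, 0.0, 1.0]] [0.47607657900070044, -0.004794172463520603, 1.289424427493695] [[-0.013015584944954528, -0.9997439127778054, -0.018512250329560942], [-0.9985889805798398, 0.013949346290882845, -0.05123927792790579], [0.051484389994024535, 0.01781922001044629, -0.9985148136032647]]
scene [[390.98757553465714, 0.0, 318.7110879769293], [0.0, 390.98757553465714, 190.12614888476747], [0.0, 0.0, 1.0]] [1.3441638073073015, 0.08720100917182691, 0.8976537806370314] [[-0.08265193032977977, 0.9964556090365767, -0.015648566461702703], [0.7073085100345912, 0.04759214753810214, -0.7053011123806329], [-0.7020565006076134, -0.06936286263020446, -0.7087351150058361]]
```

View pics/top0.png

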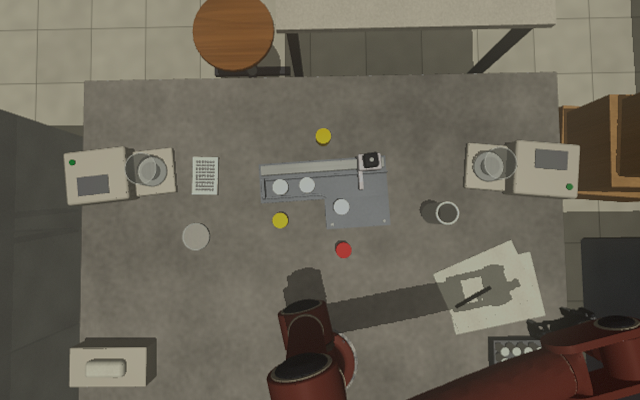

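View pics/scene0.png

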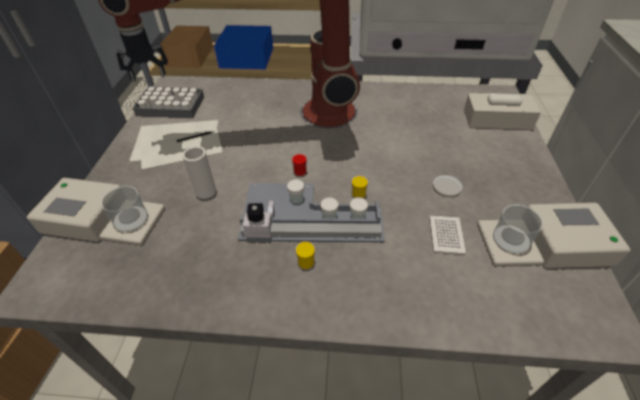

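The top view shows the lane at columns 260–388, with its end wall at the left (world +y). White-lidded jars are at (280,187) = jar_a, (307,185) = jar_b and (341,207) = jar_c on the shelf. The knob is at (371,160). The look-alikes are yellow at (323,135) and (280,220) and red at (343,250). They don't fit, because the jars meant have white lids and stand on the lane.

Run:
```python
from h import *
f=dict(np.load('last_top.npz')); P=cloud(f); c=f['color'].astype(int)
im=f['color'][125:265,245:405,::-1]
cv2.imwrite('pics/crop.png',cv2.resize(im,None,fx=5,fy=4.2857,interpolation=cv2.INTER_CUBIC))
def blobs(m,name):
    n,l,s,ce=cv2.connectedComponentsWithStats(m.astype(np.uint8))
    for i in range(1,n):
        if s[i,4]>60:
            q=P[l==i]; print(name,ce[i].round(1),s[i,4],np.median(q,0).round(4),'zr',np.percentile(q[:,2],[5,95]).round(3))
roi=np.zeros(c.shape[:2],bool); roi[120:260,240:400]=1
blobs(roi&(c.min(2)>190)&(P[...,2]>.05),'white')
blobs(roi&(c.max(2)<50)&(P[...,2]>.09),'knob')
# heights
z=P[...,2]
for lo,hi,nm in((.06,.076,'lid/sad?'),(.105,.125,'knob'),(.028,.042,'bar/fence'),(.005,.017,'plate')):
    m=roi&(z>lo)&(z<hi); blobs(m,nm)
    n,l,s,ce=cv2.connectedComponentsWithStats(m.astype(np.uint8))
    for i in range(1,n):
        if s[i,4]>60:
            r=cv2.minAreaRect(P[l==i][:,:2].astype(np.float32)); print('   rect',np.round(r[0],4),np.round(r[1],4),round(r[2],2))
```

```text
knob [370.3 159.4] 129 [ 0.6495 -0.1572  0.1139] zr [0.1   0.119]
lid/sad? [323.1 134.7] 82 [ 0.7366 -0.0135  0.0612] zr [0.06  0.064]
lid/sad? [367.7 162.6] 161 [ 0.6422 -0.1379  0.0706] zr [0.065 0.075]
lid/sad? [306.8 184.4] 197 [0.5794 0.0394 0.0695] zr [0.064 0.073]
lid/sad? [280.  186.3] 193 [0.5746 0.1246 0.0688] zr [0.065 0.073]
lid/sad? [341.3 206.1] 197 [ 0.5091 -0.0668  0.0689] zr [0.065 0.072]
   rect [ 0.7348 -0.0126] [0.0443 0.0448] 30.64
   rect [ 0.6498 -0.1583] [0.0527 0.071 ] 4.77
   rect [0.5783 0.0409] [0.0474 0.0475] 89.25
   rect [0.5734 0.1245] [0.0477 0.0448] 0.73
   rect [ 0.5076 -0.0681] [0.0469 0.0472] 89.25
knob [371.1 159. ] 205 [ 0.6492 -0.158   0.1144] zr [0.109 0.118]
   rect [ 0.65   -0.1581] [0.0442 0.0442] 8.01
bar/fence [308.9 166.6] 900 [0.6394 0.0333 0.0337] zr [0.03  0.038]
bar/fence [311.  175.7] 194 [0.6095 0.0256 0.0341] zr [0.031 0.038]
bar/fence [293.6 195.1] 129 [0.5471 0.0863 0.0341] zr [0.031 0.038]
   rect [0.6396 0.0338] [0.0311 0.315 ] 3.17
   rect [0.6099 0.029 ] [0.0133 0.3086] 4.67
   rect [0.5536 0.0787] [0.1988 0.0326] 88.9
plate [304.9 169.1] 490 [0.626  0.0474 0.0096] zr [0.006 0.014]
plate [347.1 198.6] 3479 [ 0.54   -0.1036  0.0092] zr [0.006 0.013]
plate [270.4 188.6] 132 [0.5702 0.164  0.0097] zr [0.006 0.014]
   rect [0.6278 0.0388] [0.0871 0.3282] 6.25
   rect [ 0.5226 -0.016 ] [0.1747 0.4193] 3.15
   rect [0.5741 0.1523] [0.0528 0.0516] 4.44
```

View pics/crop.png

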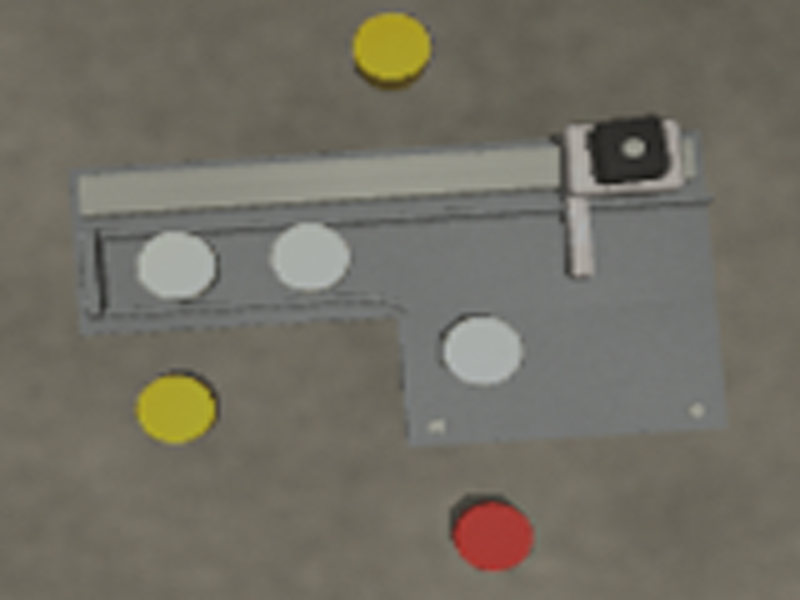

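The crop confirms it: the three white lids stand on the grey lane, and the yellow and red ones are off it. Lane yaw is about 3.2°. In lane coordinates, jar_a is at x≈.137, jar_b ≈.054, jar_c at (-.051, y≈.077) and the carriage at x≈-.113. All of these agree with the given sizes. I'll move above jar_c first.

>>> arm_command:
  rows:
    - [85,[0.5,0.87,0],[0,0,-0.178]]
    - [85,[0.5,0.87,0],[0,0,-0.178]]
    - [85,[0.5,0.87,0],[0,0,-0.178]]
    - [85,[0.5,0.87,0],[0,0,-0.178]]
    - [85,[0.5,0.87,0],[0,0,-0.178]]
    - [85,[0.5,0.87,0],[0,0,-0.178]]
    - [85,[0.5,0.87,0],[0,0,-0.178]]
    - [85,[0.5,0.87,0],[0,0,-0.178]]

```text
time: 0.77
tool_pos: [0.3571, -0.3248, 0.2308]
tool_rot: [-0.001, 1.0, 0.03, 0.0]
contact_force: [-0.8, 0.4, 0.6]
gripper_width: 0.998
grasp_force: 0.0
```

>>> arm_command:
  rows:
    - [85,[0.508,0.87,-0.1],[0,0,0]]
    - [85,[0.508,0.87,-0.1],[0,0,0]]
    - [85,[0.508,0.87,-0.1],[0,0,0]]
    - [85,[0.508,0.87,-0.1],[0,0,0]]
    - [85,[0.508,0.87,-0.1],[0,0,0]]
    - [85,[0.508,0.87,-0.1],[0,0,0]]
    - [85,[0.508,0.87,-0.1],[0,0,0]]
    - [85,[0.508,0.87,-0.1],[0,0,0]]
    - [85,[0.508,0.87,-0.1],[0,0,0]]

```text
time: 1.52
tool_pos: [0.5082, -0.066, 0.2002]
tool_rot: [-0.0, 1.0, 0.03, -0.001]
contact_force: [-0.5, -0.3, 0.2]
gripper_width: 0.996
grasp_force: 0.0
```

```bash
cat >> h.py <<'E'
def yaw():
    from scipy.spatial.transform import Rotation as R
    s=monitor.state(); q=s['tool_rot']; y=R.from_quat(np.r_[q[1:],q[0]]).as_matrix()[:,1]
    print('t',round(s['time'],2),'tcp',s['tool_pos'].round(4),'yaw_y',np.degrees(np.arctan2(y[1],y[0])).round(2),'q',s['joint_pos'].round(3),'F',s['contact_force'].round(1),s['ft_torque'].round(2),'w',round(s['gripper_width'],3),'g',round(s['grasp_force'],1)); return s
LX=np.array([-.0553,.9985]); N=np.array([.9985,.0553])
def lane(p): return np.array([p@LX+.0449,-(p@N-.5802)])
E
python3 - <<'E'
from h import *
yaw(); f=grab('wrist','wrist1'); P=cloud(f); z=P[...,2]
c=f['color'].astype(int)
n,l,s,ce=cv2.connectedComponentsWithStats(((z>.06)&(z<.08)&(c.max(2)-c.min(2)<60)&(c.min(2)>110)).astype(np.uint8))
for i in range(1,n):
    if s[i,4]>400:
        q=P[l==i]; (x,y),r=cv2.minEnclosingCircle(q[:,:2].astype(np.float32)); print(ce[i].round(),s[i,4],np.round([x,y,r],4),q[:,2].mean().round(4),lane(np.array([x,y])).round(4))
E
```

```text
t 1.52 tcp [ 0.5082 -0.066   0.2002] yaw_y -86.58 q [-0.275 -0.198  1.903  0.     1.439  1.237] F [-0.5 -0.3  0.2] [-0.02  0.04 -0.01] w 0.996 g 0.0
[414.  55.] 1958 [ 0.6454 -0.1591  0.0422] 0.0718 [-0.1496 -0.0554]
[120. 117.] 2337 [0.5691 0.1237 0.0256] 0.0702 [0.1369 0.0052]
[210. 118.] 2325 [0.5738 0.0392 0.0251] 0.0701 [0.0523 0.0051]
[319. 196.] 1809 [ 0.5037 -0.0681  0.025 ] 0.0702 [-0.051   0.0811]
```

View pics/wrist1.png

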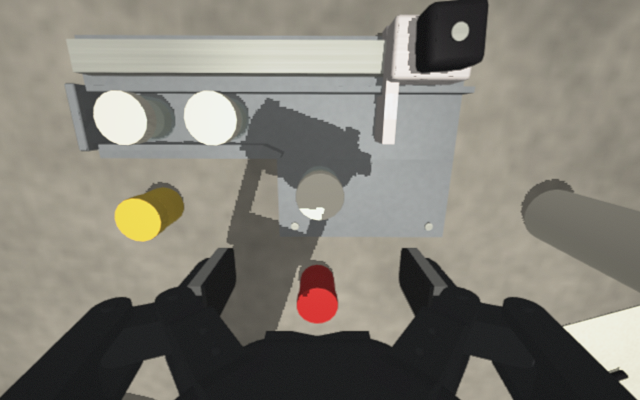

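The wrist view shows jar_c (320,195) ahead of the open fingers. The red look-alike is nearer, at (317,295), and the knob is at (455,35). The cameras differ by about 4 mm in x, so I'll get a third opinion from the scene camera.

Run:
```python
from h import *
for n in('scene','wrist'):
    f=dict(np.load(f'last_{n}.npz')); P=cloud(f); z=P[...,2]; X=P[...,0];Y=P[...,1]; box=(X>.45)&(X<.7)&(Y>-.23)&(Y<.22)
    for lo,hi in((.0665,.0735),(.110,.1175),(.0325,.0375)):
        k,l,s,ce=cv2.connectedComponentsWithStats((box&(z>lo)&(z<hi)).astype(np.uint8))
        for i in range(1,k):
            if s[i,4]>80:
                q=P[l==i]; r=cv2.minAreaRect(q[:,:2].astype(np.float32)); print(n,lo,ce[i].round(),s[i,4],np.round(r[0],4),np.round(r[1],4),round(r[2],1),q[:,2].mean().round(4))
```

```text
scene 0.0665 [295. 185.] 132 [ 0.5071 -0.0685] [0.0466 0.0464] 12.6 0.0689
scene 0.0665 [329. 204.] 170 [0.5782 0.0405] [0.0505 0.0463] 4.5 0.069
scene 0.0665 [358. 205.] 169 [0.5725 0.1238] [0.0504 0.0461] 0.1 0.0689
scene 0.0665 [257. 221.] 194 [ 0.651  -0.1585] [0.0498 0.0706] 3.8 0.0702
scene 0.11 [254. 209.] 179 [ 0.6491 -0.1585] [0.0445 0.0424] 5.7 0.1141
scene 0.0325 [326. 228.] 697 [0.638  0.0334] [0.0335 0.3146] 3.1 0.0341
wrist 0.0665 [413.  55.] 2000 [ 0.6448 -0.1589] [0.0514 0.0711] 3.3 0.0716
wrist 0.0665 [120. 118.] 2344 [0.569  0.1234] [0.048  0.0505] 2.9 0.0702
wrist 0.0665 [210. 118.] 2284 [0.5738 0.039 ] [0.0488 0.0491] 60.1 0.0702
wrist 0.0665 [319. 196.] 1796 [ 0.5037 -0.0679] [0.0484 0.049 ] 48.9 0.0703
wrist 0.11 [455.  33.] 3744 [ 0.6449 -0.1588] [0.0439 0.0435] 7.0 0.1155
wrist 0.0325 [226.  56.] 10562 [0.6343 0.033 ] [0.0306 0.3168] 3.2 0.0348
wrist 0.0325 [211. 110.] 3174 [0.5704 0.0257] [0.0744 0.307 ] 3.2 0.0353
wrist 0.0325 [434.  89.] 498 [ 0.6164 -0.1817] [0.006  0.0784] 3.4 0.0352
wrist 0.0325 [160. 118.] 101 [0.5702 0.1077] [0.0427 0.0142] 4.5 0.0349
wrist 0.0325 [164. 205.] 94 [0.472  0.1113] [0.0415 0.0132] 29.7 0.0351
```

>>> arm_command:
  rows:
    - [85,[-0.005,-0.007,-0.4],[0,0,0]]
    - [85,[-0.005,-0.007,-0.4],[0,0,0]]
    - [85,[-0.005,-0.007,-0.4],[0,0,0]]
    - [85,[-0.005,-0.007,-0.5],[0,0,0]]
    - [85,[-0.005,-0.007,-0.56],[0,0,0]]
    - [85,[-0.005,-0.007,-0.56],[0,0,0]]
    - [60,[-0.005,-0.007,-0.56],[0,0,0]]
    - [60,[-0.005,-0.007,-0.56],[0,0,0]]
    - [47,[-0.005,-0.007,-0.56],[0,0,0]]
    - [47,[-0.005,-0.007,-0.56],[0,0,0]]
    - [47,[-0.005,-0.007,-0.56],[0,0,0]]
    - [47,[-0.005,-0.007,-0.56],[0,0,0]]

```text
time: 2.57
tool_pos: [0.5084, -0.0713, 0.0362]
tool_rot: [0.001, 1.0, 0.028, 0.002]
contact_force: [-0.6, -1.0, 6.6]
gripper_width: 0.571
grasp_force: 62.5
```

>>> arm_command:
  rows:
    - [47,[0,0,0.03],[0,0,0]]
    - [47,[0,0,0.03],[0,0,0]]
    - [47,[0.06,0.01,0.03],[0,0,0]]
    - [47,[0.12,0.02,0.03],[0,0,0]]
    - [47,[0.18,0.03,0.03],[0,0,0]]
    - [47,[0.22,0.036,0.03],[0,0,0]]
    - [47,[0.253,0.041,0.03],[0,0,0]]
    - [47,[0.253,0.041,0.03],[0,0,0]]
    - [47,[0.253,0.041,0.03],[0,0,0]]

```text
time: 3.32
tool_pos: [0.5818, -0.0579, 0.042]
tool_rot: [-0.0, 1.0, 0.028, -0.001]
contact_force: [-0.4, 0.6, -2.8]
gripper_width: 0.57
grasp_force: 62.2
```

```bash
cat > lids.py <<'E'
from h import *
for n in('top','scene','wrist'):
    f=grab(n,None); P=cloud(f); z=P[...,2]; X=P[...,0];Y=P[...,1]; box=(X>.45)&(X<.7)&(Y>-.23)&(Y<.22); c=f['color'].astype(int)
    k,l,s,ce=cv2.connectedComponentsWithStats((box&(z>.062)&(z<.085)&(c.min(2)>90)).astype(np.uint8))
    for i in range(1,k):
        if s[i,4]>60:
            q=P[l==i]; r=cv2.minAreaRect(q[:,:2].astype(np.float32)); print(n,ce[i].round(),s[i,4],np.round(r[0],4),np.round(r[1],4),round(r[2],1),q[:,2].mean().round(4),'lane',lane(np.array(r[0])).round(4))
yaw()
E
python3 lids.py; python3 -c "
import numpy as np,cv2
a=np.load('last_wrist.npz')['color'];cv2.imwrite('pics/w2.png',a[:,:,::-1])"
```

```text
top [378. 163.] 61 [ 0.644  -0.1849] [0.0308 0.0599] 57.9 0.0703 lane [-0.1753 -0.0526]
top [306. 184.] 185 [0.5795 0.0416] [0.0439 0.0476] 71.7 0.0689 lane [ 0.0543 -0.0008]
top [280. 186.] 193 [0.5733 0.1246] [0.0446 0.0474] 87.6 0.0688 lane [0.1376 0.0009]
scene [295. 203.] 195 [ 0.5813 -0.0576] [0.0519 0.0407] 8.6 0.0729 lane [-0.0448  0.003 ]
scene [329. 205.] 191 [0.5775 0.0403] [0.0476 0.0491] 85.5 0.0683 lane [0.0532 0.0014]
scene [358. 205.] 193 [0.573  0.1239] [0.051  0.0463] 0.6 0.0686 lane [0.1369 0.0012]
scene [257. 222.] 223 [ 0.6498 -0.1585] [0.052  0.0719] 4.2 0.0695 lane [-0.1493 -0.0598]
wrist [520. 140.] 9932 [ 0.645  -0.1506] [0.0515 0.0556] 2.9 0.0711 lane [-0.1411 -0.0555]
wrist [110. 271.] 8269 [0.5765 0.0408] [0.0438 0.051 ] 38.0 0.0697 lane [0.0537 0.0023]
wrist [317. 282.] 9149 [ 0.578  -0.0581] [0.0492 0.0487] 2.6 0.0751 lane [-0.0451  0.0062]
t 3.47 tcp [ 0.5811 -0.058   0.0419] yaw_y -86.85 q [-0.227  0.149  1.846 -0.     1.148  1.289] F [-0.4  0.2 -1.9] [ 0.01 -0.03 -0.03] w 0.57 g 62.2
```

View pics/w2.png

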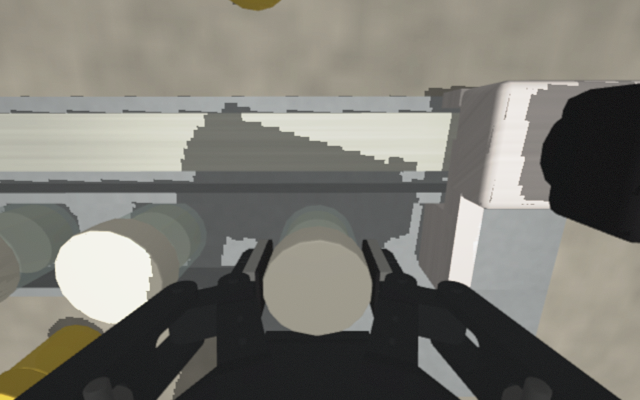

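Jar_c is held upright between the fingers at (317,282) in the wrist view, about 5 mm above the floor and roughly 2.5 mm short of the centre line. I'll correct that, lower, release and rise.

>>> arm_command:
  rows:
    - [47,[0.008,0,0],[0,0,0]]
    - [47,[0.008,0,-0.01],[0,0,0]]
    - [47,[0.008,0,-0.016],[0,0,0]]
    - [47,[0.008,0,-0.016],[0,0,0]]
    - [62,[0.008,0,-0.016],[0,0,0]]
    - [62,[0.008,0,-0.016],[0,0,0]]
    - [62,[0.008,0,-0.016],[0,0,0]]
    - [62,[0.008,0,0.1],[0,0,0]]
    - [62,[0.008,0,0.2],[0,0,0]]
    - [62,[0.008,0,0.32],[0,0,0]]
    - [62,[0.008,0,0.44],[0,0,0]]
    - [62,[0.008,0,0.44],[0,0,0]]

```text
time: 4.47
tool_pos: [0.5895, -0.0591, 0.1846]
tool_rot: [0.002, 1.0, 0.028, 0.008]
contact_force: [1.5, -0.5, 0.2]
gripper_width: 0.728
grasp_force: 0.0
```

```bash
python3 lids.py
```

```text
top [306. 184.] 167 [0.5793 0.0441] [0.0405 0.0485] 79.6 0.0689 lane [ 0.0569 -0.0007]
top [280. 186.] 192 [0.5734 0.1247] [0.0447 0.0476] 89.2 0.0692 lane [0.1377 0.0008]
scene [295. 205.] 192 [ 0.5837 -0.0575] [0.0489 0.0494] 55.9 0.0685 lane [-0.0448  0.0006]
scene [329. 205.] 190 [0.5778 0.0403] [0.0472 0.05  ] 69.3 0.0685 lane [0.0532 0.001 ]
scene [358. 205.] 193 [0.573  0.1238] [0.0519 0.0463] 0.6 0.0685 lane [0.1369 0.0013]
scene [257. 222.] 227 [ 0.6521 -0.1585] [0.0489 0.0723] 4.5 0.0693 lane [-0.1494 -0.0622]
wrist [410. 137.] 1748 [ 0.6447 -0.1575] [0.0515 0.0688] 3.0 0.0713 lane [-0.1481 -0.0548]
wrist [316. 205.] 2123 [ 0.5799 -0.0576] [0.0493 0.0483] 1.1 0.0701 lane [-0.0447  0.0043]
wrist [124. 205.] 2326 [0.5691 0.1234] [0.0491 0.0494] 78.0 0.0699 lane [0.1367 0.0051]
wrist [213. 205.] 2196 [0.574  0.0391] [0.049  0.0492] 66.7 0.0701 lane [0.0522 0.0049]
t 4.62 tcp [ 0.5849 -0.0582  0.1751] yaw_y -86.83 q [-0.226  0.005  1.757 -0.     1.378  1.29 ] F [ 0.3  0.2 -1.3] [-0.04  0.01  0.02] w 0.727 g 0.0
```

Jar_c is in the channel, in line with the others. Now the knob.

>>> arm_command:
  rows:
    - [85,[0.21,-0.334,0],[0,0,0.047]]
    - [85,[0.21,-0.334,0],[0,0,0.047]]
    - [85,[0.21,-0.334,0],[0,0,0.047]]
    - [85,[0.21,-0.334,0],[0,0,0.047]]
    - [85,[0.21,-0.334,0],[0,0,0.047]]
    - [85,[0.21,-0.334,-0.12],[0,0,0.047]]
    - [85,[0.21,-0.334,-0.22],[0,0,0.047]]
    - [85,[0.21,-0.334,-0.317],[0,0,0.047]]
    - [85,[0.21,-0.334,-0.317],[0,0,0.047]]
    - [85,[0.21,-0.334,-0.317],[0,0,0.047]]

```text
time: 5.45
tool_pos: [0.6449, -0.1565, 0.076]
tool_rot: [-0.001, 0.998, 0.065, -0.003]
contact_force: [-0.4, -0.1, -0.4]
gripper_width: 0.994
grasp_force: 0.0
```

Run:
```python
from h import *
yaw(); f=grab('wrist','w3')
```

```text
t 5.45 tcp [ 0.6449 -0.1565  0.076 ] yaw_y -82.55 q [-0.35   0.28   1.629  0.     1.24   1.091] F [-0.4 -0.1 -0.4] [0.03 0.03 0.02] w 0.994 g 0.0
```

View pics/w3.png

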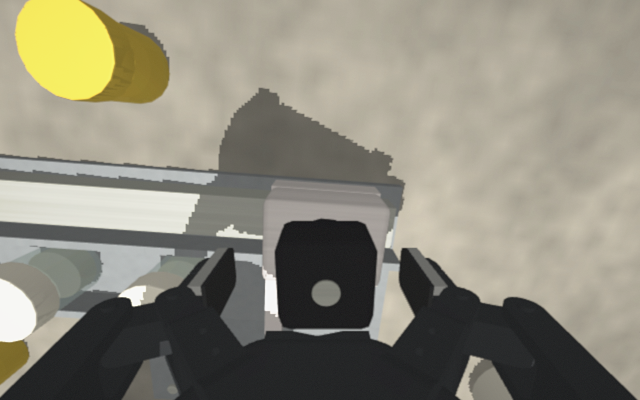

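The knob (326,275) sits between the open fingers with its flats parallel to the pads, about 2 mm to the right. Nudge, then close.

>>> arm_command:
  rows:
    - [85,[0.007,-0.006,0.01],[0,0,0]]
    - [85,[0.007,-0.006,0.01],[0,0,0]]
    - [60,[0.007,-0.006,0.01],[0,0,0]]
    - [40,[0.007,-0.006,0.01],[0,0,0]]
    - [40,[0.007,-0.006,0.01],[0,0,0]]
    - [40,[0.007,-0.006,0.01],[0,0,0]]
    - [40,[0.007,-0.006,0.01],[0,0,0]]
    - [40,[0.007,-0.006,0.01],[0,0,0]]

```text
time: 6.17
tool_pos: [0.6499, -0.1597, 0.0832]
tool_rot: [-0.0, 0.998, 0.065, 0.0]
contact_force: [-2.1, 2.7, 5.4]
gripper_width: 0.508
grasp_force: 62.2
```

```bash
python3 -c "
from h import *
yaw()"
```

```text
t 6.17 tcp [ 0.6499 -0.1597  0.0832] yaw_y -82.6 q [-3.520e-01  2.790e-01  1.616e+00  1.000e-03  1.246e+00  1.089e+00] F [-2.1  2.7  5.4] [ 0.38  0.41 -0.01] w 0.508 g 62.2
```

>>> arm_command:
  rows:
    - [40,[0,0,0],[0,0,0.95]]
    - [40,[0,0,0],[0,0,0.95]]
    - [40,[0,0,0],[0,0,0.95]]
    - [40,[0,0,0],[0,0,0.95]]
    - [40,[0,0,0],[0,0,0.95]]
    - [40,[0,0,0],[0,0,0.95]]

```text
time: 6.67
tool_pos: [0.649, -0.158, 0.0831]
tool_rot: [-0.002, 0.904, 0.428, -0.0]
contact_force: [-7.1, 9.0, 8.2]
gripper_width: 0.505
grasp_force: 62.9
```

```bash
python3 -c "
from h import *
yaw()"
```

```text
t 6.67 tcp [ 0.649  -0.158   0.0831] yaw_y -39.3 q [-0.351  0.279  1.617  0.003  1.25   0.333] F [-7.1  9.   8.2] [ 1.16  0.95 -0.22] w 0.505 g 62.9
```

>>> arm_command:
  rows:
    - [40,[0,0,0],[0,0,0.5]]
    - [40,[0,0,0],[0,0,0.5]]
    - [40,[0,0,0],[0,0,0.5]]
    - [40,[0,0,0],[0,0,0.5]]
    - [40,[0,0,0],[0,0,0.5]]
    - [40,[0,0,0],[0,0,0.5]]
    - [40,[0,0,0],[0,0,0.5]]

```text
time: 7.25
tool_pos: [0.6471, -0.16, 0.083]
tool_rot: [-0.003, 0.672, 0.741, -0.002]
contact_force: [-13.5, 1.1, 11.6]
gripper_width: 0.51
grasp_force: 63.1
```

```bash
python3 -c "
from h import *
yaw()"
```

```text
t 7.25 tcp [ 0.6471 -0.16    0.083 ] yaw_y 5.61 q [-0.353  0.278  1.618 -0.002  1.253 -0.45 ] F [-13.5   1.1  11.6] [ 0.25  1.89 -0.31] w 0.51 g 63.1
```

>>> arm_command:
  rows:
    - [40,[-0.012,0,0.008],[0,0,0.07]]
    - [40,[-0.012,0,0.008],[0,0,0.14]]
    - [40,[-0.012,0,0.008],[0,0,0.21]]
    - [40,[-0.012,0,0.008],[0,0,0.28]]
    - [40,[-0.012,0,0.008],[0,0,0.35]]
    - [40,[-0.012,0,0.008],[0,0,0.42]]
    - [40,[-0.012,0,0.008],[0,0,0.49]]
    - [40,[-0.012,0,0.008],[0,0,0.56]]
    - [40,[-0.012,0,0.008],[0,0,0.61]]
    - [40,[-0.012,0,0.008],[0,0,0.61]]
    - [40,[-0.012,0,0.008],[0,0,0.61]]
    - [40,[-0.012,0,0.008],[0,0,0.61]]

```text
time: 8.25
tool_pos: [0.6445, -0.1601, 0.0832]
tool_rot: [-0.002, 0.257, 0.966, -0.0]
contact_force: [-4.8, -1.2, -2.5]
gripper_width: 0.506
grasp_force: 66.1
```

Run:
```python
from h import *
yaw(); f=grab('scene'); cv2.imwrite('pics/s4.png',cv2.resize(f['color'][170:270,210:410,::-1],None,fx=4,fy=4,interpolation=cv2.INTER_CUBIC))
```

```text
t 8.25 tcp [ 0.6445 -0.1601  0.0832] yaw_y 60.17 q [-3.550e-01  2.710e-01  1.627e+00 -1.000e-03  1.248e+00 -1.405e+00] F [-4.8 -1.2 -2.5] [-0.16  0.69  0.09] w 0.506 g 66.1
```

View pics/s4.png

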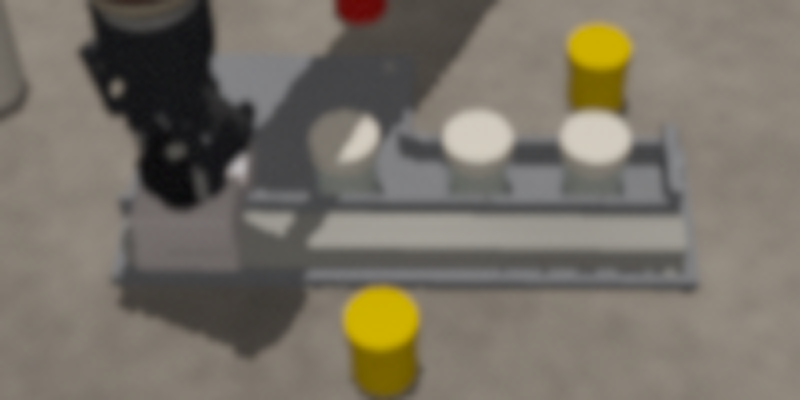

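All three jars stand upright in the channel in the scene crop, and the gripper is on the knob at (180,160). I'll test whether the stop is free with a 15 mm slide.

>>> arm_command:
  rows:
    - [40,[-0.001,0.017,0],[0,0,0]]
    - [40,[-0.002,0.033,0],[0,0,0]]
    - [40,[-0.003,0.05,0],[0,0,0]]
    - [40,[-0.003,0.05,0],[0,0,0]]
    - [40,[-0.003,0.05,0],[0,0,0]]

```text
time: 8.72
tool_pos: [0.6436, -0.1442, 0.0832]
tool_rot: [-0.002, 0.257, 0.966, 0.0]
contact_force: [-4.8, 1.3, -2.2]
gripper_width: 0.508
grasp_force: 65.9
```

Run:
```python
from h import *
s=yaw(); print(lane(s['tool_pos'][:2]))
```

```text
t 8.72 tcp [ 0.6436 -0.1442  0.0832] yaw_y 60.18 q [-0.333  0.261  1.638  0.     1.247 -1.384] F [-4.8  1.3 -2.2] [ 0.22  0.67 -0.03] w 0.508 g 65.9
[-0.13463653 -0.05448147]
```

>>> arm_command:
  rows:
    - [40,[-0.004,0.02,0],[0,0,0]]
    - [40,[-0.007,0.05,0],[0,0,0]]
    - [40,[-0.009,0.08,0],[0,0,0]]
    - [40,[-0.01,0.11,0],[0,0,0]]
    - [40,[-0.012,0.14,0],[0,0,0]]
    - [40,[-0.014,0.17,0],[0,0,0]]
    - [40,[-0.015,0.2,0],[0,0,0]]
    - [40,[-0.017,0.23,0],[0,0,0]]
    - [40,[-0.019,0.26,0],[0,0,0]]
    - [40,[-0.02,0.29,0],[0,0,0]]
    - [40,[-0.022,0.32,0],[0,0,0]]
    - [40,[-0.023,0.333,0],[0,0,0]]

```text
time: 9.72
tool_pos: [0.6378, -0.0434, 0.0833]
tool_rot: [-0.0, 0.256, 0.967, 0.0]
contact_force: [4.6, -3.2, -16.7]
gripper_width: 0.505
grasp_force: 64.5
```

```bash
python3 lids.py
python3 - <<'E'
from h import *
s=yaw(); print(lane(s['tool_pos'][:2]))
f=np.load('last_scene.npz'); cv2.imwrite('pics/s5.png',cv2.resize(f['color'][170:270,210:410,::-1],None,fx=4,fy=4,interpolation=cv2.INTER_CUBIC))
E
```

```text
top [280. 186.] 193 [0.5734 0.1244] [0.0448 0.0477] 89.8 0.0692 lane [0.1374 0.0008]
top [298. 185.] 165 [0.5772 0.0662] [0.0414 0.0449] 89.2 0.0689 lane [0.0791 0.0002]
scene [331. 205.] 328 [0.5775 0.0438] [0.0518 0.0855] 2.0 0.0684 lane [0.0567 0.0012]
scene [358. 205.] 196 [0.5726 0.1239] [0.0518 0.0463] 0.4 0.0686 lane [0.1369 0.0016]
scene [297. 224.] 193 [ 0.6461 -0.0428] [0.0491 0.0723] 1.0 0.0696 lane [-0.0336 -0.0625]
wrist [396.  71.] 15151 [0.5742 0.0378] [0.0497 0.0993] 3.9 0.0702 lane [0.0509 0.0047]
wrist [543.  11.] 1666 [0.5856 0.1136] [0.0408 0.0127] 60.1 0.0701 lane [ 0.1259 -0.0108]
wrist [326. 215.] 3060 [ 0.6225 -0.0348] [0.0841 0.0412] 59.7 0.071 lane [-0.0242 -0.0394]
t 9.87 tcp [ 0.6378 -0.0432  0.0833] yaw_y 60.3 q [-0.185  0.215  1.692  0.003  1.235 -1.238] F [  4.7   1.7 -17.4] [ 0.24 -0.92 -0.13] w 0.505 g 64.3
t 9.87 tcp [ 0.6378 -0.0432  0.0833] yaw_y 60.3 q [-0.185  0.215  1.692  0.003  1.235 -1.238] F [  4.7   1.7 -17.4] [ 0.24 -0.92 -0.13] w 0.505 g 64.3
[-0.0335212  -0.05425868]
```

View pics/s5.png

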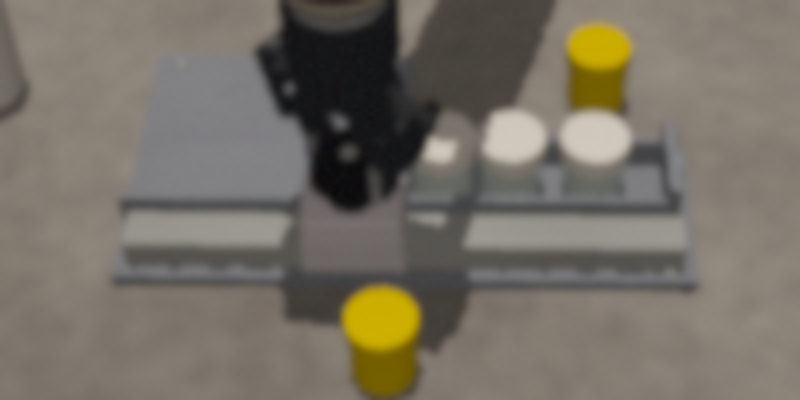

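The row is moving along upright. Next 30 mm, then creep.

>>> arm_command:
  rows:
    - [40,[0,0.02,-0.006],[0,0,0]]
    - [40,[0,0.04,-0.006],[0,0,0]]
    - [40,[-0.001,0.06,-0.006],[0,0,0]]
    - [40,[-0.002,0.08,-0.006],[0,0,0]]
    - [40,[-0.003,0.1,-0.006],[0,0,0]]
    - [40,[-0.003,0.1,-0.006],[0,0,0]]

```text
time: 10.37
tool_pos: [0.6363, -0.0144, 0.0832]
tool_rot: [-0.001, 0.256, 0.967, -0.0]
contact_force: [-3.9, -0.9, -7.6]
gripper_width: 0.506
grasp_force: 65.6
```

>>> arm_command:
  rows:
    - [40,[0,0.004,0],[0,0,0]]
    - [40,[0,0.008,0],[0,0,0]]
    - [40,[-0.001,0.012,0],[0,0,0]]
    - [40,[-0.001,0.014,0],[0,0,0]]
    - [40,[-0.001,0.014,0],[0,0,0]]

```text
time: 10.78
tool_pos: [0.6361, -0.0115, 0.0832]
tool_rot: [-0.001, 0.257, 0.967, -0.001]
contact_force: [-4.5, -3.7, -7.8]
gripper_width: 0.505
grasp_force: 65.6
```

```bash
python3 lids.py
python3 - <<'E'
from h import *
s=yaw(); print(lane(s['tool_pos'][:2]))
E
```

```text
top [279. 186.] 338 [0.5743 0.1273] [0.0483 0.0845] 2.7 0.0692 lane [ 0.1402 -0.0003]
scene [351. 205.] 506 [0.5735 0.1009] [0.052  0.1328] 3.8 0.0684 lane [0.1139 0.002 ]
scene [308. 224.] 185 [ 0.6431 -0.0124] [0.0502 0.0718] 1.2 0.0694 lane [-0.003  -0.0613]
wrist [416.  63.] 18016 [0.5714 0.089 ] [0.0497 0.1395] 3.4 0.0702 lane [0.1021 0.0047]
wrist [326. 215.] 3051 [ 0.6207 -0.0033] [0.0839 0.0411] 59.5 0.0711 lane [ 0.0072 -0.0394]
t 10.93 tcp [ 0.6362 -0.0115  0.0832] yaw_y 60.27 q [-1.340e-01  2.100e-01  1.698e+00 -1.000e-03  1.236e+00 -1.186e+00] F [-3.6 -3.3 -6.7] [-0.42  0.54  0.03] w 0.502 g 65.6
t 10.93 tcp [ 0.6362 -0.0115  0.0832] yaw_y 60.27 q [-1.340e-01  2.100e-01  1.698e+00 -1.000e-03  1.236e+00 -1.186e+00] F [-3.6 -3.3 -6.7] [-0.42  0.54  0.03] w 0.502 g 65.6
[-0.00179968 -0.05437191]
```

>>> arm_command:
  rows:
    - [40,[0,0.003,0],[0,0,0]]
    - [40,[0,0.006,0],[0,0,0]]
    - [40,[0,0.008,0],[0,0,0]]
    - [40,[0,0.008,0],[0,0,0]]

```text
time: 11.27
tool_pos: [0.6361, -0.0092, 0.0832]
tool_rot: [-0.001, 0.257, 0.967, -0.001]
contact_force: [-5.7, -4.1, -5.8]
gripper_width: 0.504
grasp_force: 65.6
```

>>> arm_command:
  rows:
    - [40,[0,0.003,0],[0,0,0]]
    - [40,[0,0.006,0],[0,0,0]]
    - [40,[0,0.006,0],[0,0,0]]
    - [40,[0,0.006,0],[0,0,0]]

```text
time: 11.6
tool_pos: [0.6359, -0.0074, 0.0832]
tool_rot: [-0.001, 0.257, 0.967, -0.001]
contact_force: [-5.2, -4.7, -7.0]
gripper_width: 0.506
grasp_force: 65.7
```

>>> arm_command:
  rows:
    - [40,[0,0.003,0],[0,0,0]]
    - [40,[0,0.006,0],[0,0,0]]
    - [40,[0,0.006,0],[0,0,0]]
    - [40,[0,0.006,0],[0,0,0]]

```text
time: 11.93
tool_pos: [0.6358, -0.0056, 0.0832]
tool_rot: [-0.002, 0.257, 0.967, -0.001]
contact_force: [-5.6, -4.7, -5.2]
gripper_width: 0.504
grasp_force: 65.7
```

>>> arm_command:
  rows:
    - [40,[0,0.003,0],[0,0,0]]
    - [40,[0,0.005,0],[0,0,0]]
    - [40,[0,0.005,0],[0,0,0]]
    - [40,[0,0.005,0],[0,0,0]]

```text
time: 12.27
tool_pos: [0.6358, -0.0042, 0.0832]
tool_rot: [-0.002, 0.257, 0.967, -0.001]
contact_force: [-6.1, -4.2, -5.5]
gripper_width: 0.499
grasp_force: 65.8
```

```bash
python3 lids.py
```

```text
top [277. 186.] 319 [0.5746 0.1352] [0.0486 0.0811] 2.8 0.0692 lane [ 0.1481 -0.001 ]
scene [354. 205.] 494 [0.5739 0.1084] [0.053  0.1352] 2.4 0.0685 lane [0.1214 0.0011]
scene [310. 224.] 192 [ 0.6426 -0.0048] [0.0503 0.0721] 2.1 0.0694 lane [ 0.0046 -0.0611]
wrist [416.  63.] 18023 [0.571  0.0965] [0.0497 0.14  ] 3.4 0.0702 lane [0.1097 0.0048]
wrist [326. 215.] 3038 [0.62  0.004] [0.0837 0.0409] 59.6 0.0711 lane [ 0.0146 -0.0391]
t 12.42 tcp [ 0.6358 -0.0042  0.0832] yaw_y 60.27 q [-0.123  0.21   1.699 -0.002  1.237 -1.174] F [-5.9 -4.7 -7. ] [-0.48  0.71  0.04] w 0.504 g 65.8
```

>>> arm_command:
  rows:
    - [40,[0,0.003,0],[0,0,0]]
    - [40,[0,0.005,0],[0,0,0]]
    - [40,[0,0.005,0],[0,0,0]]
    - [40,[0,0.005,0],[0,0,0]]

```text
time: 12.75
tool_pos: [0.6358, -0.004, 0.0832]
tool_rot: [-0.001, 0.257, 0.967, -0.002]
contact_force: [-5.2, -9.2, -5.2]
gripper_width: 0.51
grasp_force: 65.8
```

>>> arm_command:
  rows:
    - [40,[0,0.003,0],[0,0,0]]
    - [40,[0,0.005,0],[0,0,0]]
    - [40,[0,0.005,0],[0,0,0]]
    - [40,[0,0.005,0],[0,0,0]]

```text
time: 13.08
tool_pos: [0.6358, -0.0039, 0.0832]
tool_rot: [-0.001, 0.257, 0.967, -0.003]
contact_force: [-7.1, -11.1, -6.8]
gripper_width: 0.507
grasp_force: 65.7
```

Run:
```python
from h import *
yaw(); f=grab('top'); cv2.imwrite('pics/t6.png',cv2.resize(f['color'][140:220,250:400,::-1],None,fx=5,fy=5,interpolation=cv2.INTER_CUBIC))
P=cloud(f); q=P[150:220,255:275]; m=(q[...,2]>.04)&(q[...,2]<.056); print(m.sum(),[lane(p[:2]).round(4) for p in q[m]][:12])
```

```text
t 13.08 tcp [ 0.6358 -0.0039  0.0832] yaw_y 60.26 q [-0.12   0.21   1.699 -0.007  1.236 -1.17 ] F [ -7.1 -11.1  -6.8] [-1.67  0.78  0.14] w 0.507 g 65.7
68 [array([ 0.1991, -0.0326]), array([ 0.1956, -0.0321]), array([ 0.1922, -0.0317]), array([ 0.1989, -0.029 ]), array([ 0.1956, -0.0287]), array([ 0.1922, -0.0284]), array([ 0.1906, -0.0294]), array([ 0.1995, -0.0261]), array([ 0.196 , -0.0257]), array([ 0.1926, -0.0253]), array([ 0.1906, -0.026 ]), array([ 0.1997, -0.0229])]
```

View pics/t6.png

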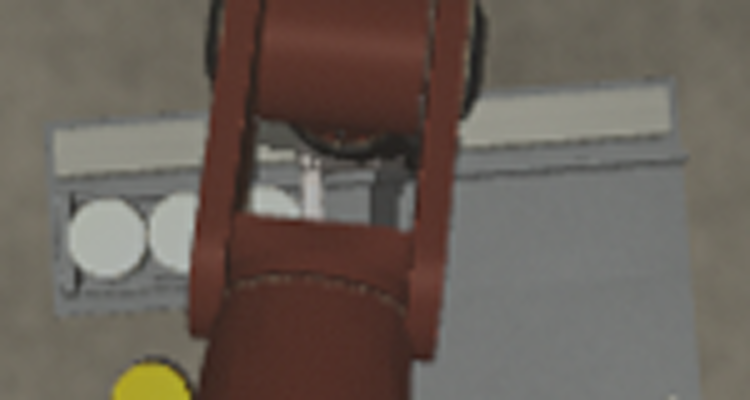

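The row is closed: the jars touch the end wall (75,240 in the crop) and the push force has risen to about 7 N above sliding. Now tighten clockwise, keeping the light push.

>>> arm_command:
  rows:
    - [40,[0,-0.002,0],[0,0,-0.07]]
    - [40,[0,-0.002,0],[0,0,-0.14]]
    - [40,[0,-0.002,0],[0,0,-0.21]]
    - [40,[0,-0.002,0],[0,0,-0.28]]
    - [40,[0,-0.002,0],[0,0,-0.35]]
    - [40,[0,-0.002,0],[0,0,-0.42]]
    - [40,[0,-0.002,0],[0,0,-0.42]]

```text
time: 13.72
tool_pos: [0.6372, -0.0028, 0.0832]
tool_rot: [0.001, 0.558, 0.83, -0.001]
contact_force: [-0.4, -7.1, -9.5]
gripper_width: 0.503
grasp_force: 65.3
```

```bash
python3 -c "
from h import *
yaw()"
```

```text
t 13.72 tcp [ 0.6372 -0.0028  0.0832] yaw_y 22.22 q [-0.12   0.21   1.698 -0.003  1.233 -0.507] F [-0.4 -7.1 -9.5] [-0.91 -0.01 -0.27] w 0.503 g 65.3
```

>>> arm_command:
  rows:
    - [40,[0,0,0],[0,0,-0.07]]
    - [40,[0,0,0],[0,0,-0.14]]
    - [40,[0,0,0],[0,0,-0.21]]
    - [40,[0,0,0],[0,0,-0.28]]
    - [40,[0,0,0],[0,0,-0.35]]
    - [40,[0,0,0],[0,0,-0.35]]

```text
time: 14.22
tool_pos: [0.6387, -0.0026, 0.0833]
tool_rot: [0.002, 0.762, 0.648, 0.001]
contact_force: [6.0, -6.3, -13.7]
gripper_width: 0.504
grasp_force: 64.8
```

```bash
python3 -c "
from h import *
yaw()"
```

```text
t 14.22 tcp [ 0.6387 -0.0026  0.0833] yaw_y -9.27 q [-0.12   0.211  1.697 -0.002  1.229  0.043] F [  6.   -6.3 -13.7] [-0.88 -0.87 -0.2 ] w 0.504 g 64.8
```

>>> arm_command:
  rows:
    - [40,[0.006,0,-0.006],[0,0,-0.07]]
    - [40,[0.006,0,-0.006],[0,0,-0.14]]
    - [40,[0.006,0,-0.006],[0,0,-0.21]]
    - [40,[0.006,0,-0.006],[0,0,-0.28]]
    - [40,[0.006,0,-0.006],[0,0,-0.35]]
    - [40,[0.006,0,-0.006],[0,0,-0.42]]
    - [40,[0.006,0,-0.006],[0,0,-0.49]]
    - [40,[0.006,0,-0.006],[0,0,-0.49]]

```text
time: 14.88
tool_pos: [0.6406, -0.0037, 0.0832]
tool_rot: [0.003, 0.949, 0.314, 0.001]
contact_force: [1.3, -9.3, -6.6]
gripper_width: 0.505
grasp_force: 65.7
```

```bash
python3 -c "
from h import *
yaw()"
```

```text
t 14.88 tcp [ 0.6406 -0.0037  0.0832] yaw_y -53.36 q [-0.12   0.215  1.692 -0.005  1.229  0.813] F [ 1.3 -9.3 -6.6] [-1.27 -0.11 -0.14] w 0.505 g 65.7
```

>>> arm_command:
  rows:
    - [40,[0.006,0,0],[0,0,-0.07]]
    - [40,[0.006,0,0],[0,0,-0.14]]
    - [40,[0.006,0,0],[0,0,-0.21]]
    - [40,[0.006,0,0],[0,0,-0.28]]
    - [40,[0.006,0,0],[0,0,-0.35]]
    - [40,[0.006,0,0],[0,0,-0.42]]
    - [40,[0.006,0,0],[0,0,-0.42]]
    - [40,[0.006,0,0],[0,0,-0.42]]

```text
time: 15.55
tool_pos: [0.6413, -0.0054, 0.0833]
tool_rot: [0.004, 1.0, -0.009, 0.0]
contact_force: [-4.0, -13.6, -3.8]
gripper_width: 0.507
grasp_force: 66.0
```

```bash
python3 -c "
from h import *
yaw()"
```

```text
t 15.55 tcp [ 0.6413 -0.0054  0.0833] yaw_y -90.98 q [-0.121  0.219  1.688 -0.008  1.233  1.47 ] F [ -4.  -13.6  -3.8] [-2.15  0.64 -0.05] w 0.507 g 66.0
```

>>> arm_command:
  rows:
    - [40,[0.003,-0.004,0],[0,0,-0.07]]
    - [40,[0.003,-0.006,0],[0,0,-0.14]]
    - [40,[0.003,-0.006,0],[0,0,-0.2]]
    - [40,[0.003,-0.006,0],[0,0,-0.2]]
    - [40,[0.003,-0.006,0],[0,0,-0.2]]

```text
time: 15.97
tool_pos: [0.6411, -0.0064, 0.0833]
tool_rot: [0.003, 0.986, -0.165, -0.001]
contact_force: [-8.5, -11.4, -0.7]
gripper_width: 0.504
grasp_force: 66.4
```

```bash
python3 -c "
from h import *
yaw()"
```

```text
t 15.97 tcp [ 0.6411 -0.0064  0.0833] yaw_y -108.96 q [-0.123  0.22   1.686 -0.007  1.236  1.781] F [ -8.5 -11.4  -0.7] [-1.77  1.17 -0.07] w 0.504 g 66.4
```

Now a firm lock; release, rise, and check.

>>> arm_command:
  rows:
    - [50,[0,0,0],[0,0,0]]
    - [60,[0,0,0],[0,0,0]]
    - [75,[0,0,0],[0,0,0]]
    - [75,[0,0,0],[0,0,0]]
    - [75,[0,0,0],[0,0,0]]
    - [75,[0,0,0.1],[0,0,0]]
    - [75,[0,0,0.2],[0,0,0]]
    - [75,[0,0,0.3],[0,0,0]]
    - [75,[-0.1,0,0.4],[0,0,0]]
    - [75,[-0.3,0,0.45],[0,0,0]]
    - [75,[-0.5,0,0.45],[0,0,0]]
    - [75,[-0.6,0,0.45],[0,0,0]]

```text
time: 16.97
tool_pos: [0.488, -0.0027, 0.217]
tool_rot: [-0.0, 0.986, -0.164, 0.002]
contact_force: [0.2, 0.6, -0.1]
gripper_width: 0.876
grasp_force: 0.0
```

```bash
python3 lids.py
python3 - <<'E'
from h import *
f=dict(np.load('last_scene.npz')); P=cloud(f); z=P[...,2]; X=P[...,0];Y=P[...,1]
m=(X>.6)&(X<.7)&(abs(Y)<.06)&(z>.109)&(z<.12); r=cv2.minAreaRect(P[m][:,:2].astype(np.float32)); print('knob',m.sum(),r,lane(np.array(r[0])))
g=np.load('last_wrist.npz')['color']; cv2.imwrite('pics/w7.png',g[:,:,::-1])
E
```

```text
top [313. 166.] 87 [0.6406 0.0121] [0.0523 0.0378] 4.2 0.0706 lane [ 0.0215 -0.0601]
top [329. 165.] 81 [ 0.6423 -0.0294] [0.0222 0.051 ] 89.2 0.0701 lane [-0.02   -0.0595]
top [286. 185.] 528 [0.576  0.1024] [0.0482 0.1463] 2.8 0.0692 lane [ 0.1153 -0.0006]
scene [350. 205.] 582 [0.5742 0.1022] [0.0521 0.1471] 1.9 0.0685 lane [0.1152 0.0012]
scene [312. 223.] 237 [ 0.6415 -0.0052] [0.0535 0.0716] 4.0 0.0697 lane [ 0.0042 -0.0601]
wrist [273.  44.] 1949 [ 0.6359 -0.0053] [0.0513 0.072 ] 3.1 0.0713 lane [ 0.0045 -0.0545]
wrist [194. 141.] 6028 [0.5703 0.102 ] [0.0495 0.1492] 3.4 0.0701 lane [0.1152 0.0051]
t 17.12 tcp [ 0.486  -0.0023  0.2149] yaw_y -108.92 q [-0.158 -0.28   1.947  0.     1.474  1.743] F [ 0.1 -0.5 -0.2] [ 0.02 -0.03 -0.01] w 0.878 g 0.0
knob 193 ((0.6404340267181396, -0.004977187141776085), (0.044052936136722565, 0.04350433126091957), 70.83993530273438) [ 0.00451428 -0.05899814]
```

View pics/w7.png

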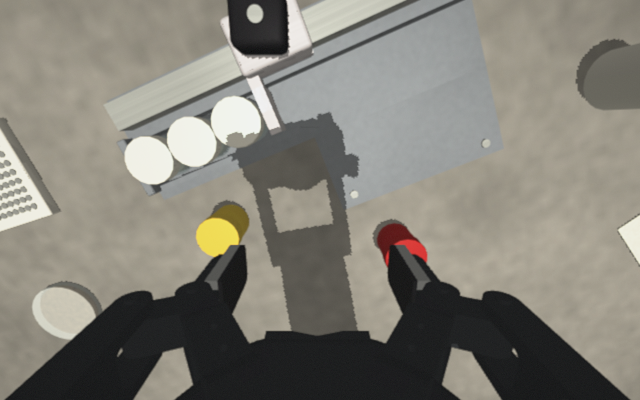

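The wrist view shows the three lids touching in a row at (148,160), (192,141) and (236,121), with the stop against the last at (263,103). The row is 149 mm long. The knob stands at about 3.53 rad, which is at least 1.9 rad past the bite.

```bash
python3 -c "
from plant import manip
print(manip.job_done())"
```

```text
the job is handed in; nothing more can be done
None
```

I handed the job in at about 17 s: the three jars stand closed up against the end wall, the stop is locked against the last jar with the knob at about 3.5 rad, and the gripper is clear; no verdict was returned.

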